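# Stop the coasting potter's turntable at its lock and bolt it

## Robot

A 6-joint arm with a two-finger parallel gripper is mounted at the origin on the work surface. World frame = base frame: x ahead of the robot, y to its left, z up, the work surface at z = 0. Lengths are in mm, angles in rad, forces in N, time in s.
With the tool pointing down it reaches from about 400 to 825 mm from the base axis. Payload 7 kg.
Tool frame: the origin (TCP) lies at the very end of the fingers, on their centre line; the grasp point (between the pads) lies ctrl.grip_point_offset behind it (ctrl.grip_point_offset is the distance from the TCP to the grasp point, in mm); z points along the fingers, y is the line along which they close (so a half turn about z gives the same grasp; the last joint's range is limited). The gripper opens to 85 mm and grips with 20 to 120 N. Pads are 22 mm wide; open, the fingers measure 114 mm over their backs; the gripper's body (76 mm by 85 mm) begins 54 mm behind the grasp point. The pads swing forward as they close: fully open they stand 13 mm farther back than shut.
Start: joints at [1.545, 0.359, 0.012, 0, -1.224, -0.288], TCP at [208.364, 642.012, 231.302] pointing down, gripper open.
Joint ranges: [-3.07, 3.07], [-1.43, 2.12], [-1.02, 1.25], [-3.03, 1.67], [-3.05, -0], [-3.03, 3.03]. Speed limits (rad/s): [2.39, 2.39, 3.01, 3.14, 3.14, 3.14].

## Interface

Orientations are given as [roll, pitch, yaw] about the fixed x, y, z axes, in that order (R = Rz(yaw) Ry(pitch) Rx(roll)).
In Python, from cell import ctrl gives the robot as it stands.
- The arm moves only by the shell command python3 -m jog 'ROWS' [FORCE]. ROWS is a JSON object of lists of equal length, an entry for each row: "slide": the shift along the tool's x, y, z in units of 60 mm (1.0 is 60 mm), a list of three; "twist": the turn about the tool's z in units of 5 degrees (1.0 is 5 degrees); "hand": the finger opening in mm, from 0 to 85.4. In form: {"slide": [[dx, dy, dz], ...], "twist": [twist, ...], "hand": [hand, ...]}. A call has 1 to 12 rows; each row is the pose to reach, as a shift and turn from the pose commanded when the call began, along the tool's axes at that moment; what a row does not reach only later rows make up. A row lasts 1/8 s, in which the tool goes at most 62.5 mm and 10.7 degrees, less where a joint would pass 70% of its speed; a pose out of reach is approached as far as the arm can. A call with a gripper value outside its range is refused whole. The fingers move at their own pace and stop on an object; FORCE is the grip in N (left out, the last holds). Time passes only in rows, so rows that repeat a pose let the fingers close. It gives the time, the measured TCP pose, the force, the opening and the grip force at its end, in the units of the state.
- ctrl.sense(): the state, without advancing time (a new reading comes with each control period).
- ctrl.get_image(name): name is "side" or "top" or "wrist"; returns the picture (384x512x3 uint8, blue, green, red); there is no depth.
- ctrl.camera_model(name): a dict with "mtx" (3x3 intrinsics, pixels), "dist_coeffs" ([k1, k2, p1, p2, k3] as OpenCV has them; the pictures are not rectified), "rvec" (rotation vector, rad) and "tvec" (3), from world to camera coordinates, as OpenCV has them. Camera axes: x right, y down, z forward; pixel columns grow to the right and rows downward; lengths in mm; the calibration is good to about 2 mm. A picture is of the moment at which its call begins: read the wrist's pose just before it. camera_model takes no time and is no camera call; for the wrist camera it gives the pose at the moment of the call.
- ctrl.close_job(): hands the job in; it is judged then, once.
The state is a dict: "time_s": time; "joints": joint angles; "joint_velocities": joint speeds; "joint_torque": joint torques, N m; "position": TCP position; "ee_rot": TCP orientation; "contact_force": force on the tool from outside, world axes, zero at the start; "ft_torque": the same for the moment, N m; "gripper_width": finger opening in mm; "gripper_force": force on a finger pad.
Only numpy, scipy, OpenCV 4.12 (cv2) and the standard library are available. Lean on these libraries where they do the work, as an engineer would, in place of code of your own. Each camera call takes 0.05 s, during which the arm holds its last target. There are 200 camera calls.

## Task

The potter's turntable is still coasting: slow it with a light fingertip touch on its top while it turns, so that it comes to rest with the hole in its rim right under the slot of the fixed locking bracket. Only when it stands still there, push the red locking bolt under the wooden bridge all the way down into the hole, then let go of everything. Do not bring the bolt down on the wheel while it turns, do not press hard on the wheel, and leave the things lying around where they are.

Things in the scene. Friction and masses are not known exactly. Their poses are not given: they have to be found in the camera images.
- stand: Fixed turntable stand: plywood board (x -130 to +160, y -190 to +190 mm, 20 thick) with an olive round pan (diameter 244, top at z 56 mm), a dark steel locking bracket and a wooden bridge. Origin on the table, on the wheel's axis; x points from the axle to the bracket, roughly away from the robot; y along the bridge; z up.
- bridge (a point): Middle of the bridge's underside, 195 mm above the table. Wooden beam 36 mm deep (stand x +76 to +112), 370 long along stand y, z 195 to 250, on two posts 28 mm square at x +94, y -168 and +168. It lies right above the bolt: an upright gripper cannot get at the bolt's head, one tilted 35 to 45 deg, fingers pointing down and towards stand +x, can.
- wheel: Aluminium turntable disc, diameter 220, 15 mm thick, top 85 mm above the table, 2.8 to 4.6 kg. It is coasting at the start, counter-clockwise from above at about 1.6 to 2.8 rad/s; by itself it needs over 30 s to stop. A touch of 3 to 8 N near the rim stops it in about half a second; a pressed fingertip drags it either way; it stays where left. Origin: centre of its top; x points at the hole.
- hole (a point): Centre of the locking hole at the wheel's top face, 88 mm from the axis: a through hole 20 mm along the rim by 25 mm radially; a yellow painted stripe on the wheel points at it. It turns with the wheel.
- axle (a point): Centre of the wheel's top face, on its axis (fixed).
- slot (a point): Where the hole must stop (fixed): centre of the bracket's 26 mm wide slot, at the height of the wheel's top, 88 mm from the axis. The bolt enters only with the hole's centre within 4 mm of it along the rim. The slot's prongs: z 97 to 105, stand x +72 to +148, y 13 to 31 mm either side; their post: x +126 to +148, y -40 to +40.
- bolt_top (a point): Centre of the flat top of the bolt's red round head, diameter 40 mm, 14 mm thick; 150 mm above the table when up. Below it hangs a steel blade 12 mm (along the rim) by 14 mm (radially), whose tip starts 6 mm above the wheel's top.
- bolt (a joint): How far the bolt is pushed down, m: 0 up, 0.006 touching the wheel's top, 0.026 fully home at its stop. It moves straight down, needs about 4 to 6 N and stays where it is left.
- glaze_jar: Bystander on the stand's board: blue jar with white lid, diameter 48, 65 mm high; origin under it.
- rib: Bystander on the stand's board: dark wooden rib 80 x 32 x 12 mm; origin under its centre.
- spray: Bystander: clear bottle with red cap, diameter 68, 190 mm high; origin under it.
- bowl: Bystander: terracotta bowl, diameter 120, 55 mm high; origin under it.
- brick: Bystander: tan soft-fired brick 160 x 80 x 50 mm; origin under its centre.
- mug: Bystander: white mug, diameter 76, 90 mm high; origin under it.

How it is judged (in metres and radians):
On the way, in this order (a step that is already met when the one before it is completed fails the run):
1. a fingertip touches the wheel while it is turning (over 0.4 rad/s) (contact force between the fingers and wheel above 0.3 N and angular speed of wheel above 0.4 rad/s), for 0.02 s.
2. the wheel stands still (under 0.05 rad/s) with its hole within 5 mm of the slot, the bolt still up (y of hole in the frame of stand between -0.005 and 0.005 m and x of hole in the frame of stand above 0.08 m and angular speed of wheel below 0.05 rad/s and value of joint bolt below 0.004 m), for 0.3 s.
At the end, for the whole second after the job is handed in: The wheel is at rest (under 0.05 rad/s) with its hole within 5 mm of the slot along the rim, the bolt is pushed at least 22.5 of its 26 mm down into the hole, and every bystander is within 30 mm of its start (y of hole in the frame of stand between -0.005 and 0.005 m and x of hole in the frame of stand above 0.08 m and angular speed of wheel below 0.05 rad/s and value of joint bolt above 0.0225 m and distance of each of glaze_jar, rib, spray, bowl, brick, mug from where it was at the start of the episode below 0.03 m); the robot touches nothing.
It fails at once if the bolt is brought down on the wheel while it turns (over 0.3 rad/s) (value of joint bolt above 0.005 m and angular speed of wheel above 0.3 rad/s).
It fails at once if the fingers press on the wheel with more than 40 N (contact force between the fingers and wheel above 40 N).
It fails at once if a bystander is knocked over or moved by more than 30 mm (not (distance of glaze_jar from where it was at the start of the episode below 0.03 m) or not (distance of rib from where it was at the start of the episode below 0.03 m) or not (distance of spray from where it was at the start of the episode below 0.03 m) or not (distance of bowl from where it was at the start of the episode below 0.03 m) or not (distance of brick from where it was at the start of the episode below 0.03 m) or not (distance of mug from where it was at the start of the episode below 0.03 m) or angle between any of glaze_jar, spray, mug's own z axis and vertical above 0.6 rad).
It also fails if it takes over 51 s, if anything falls off the work surface, if the arm or the gripper's body presses on something with over 40 N, if the wrist force passes 120 N, or if a joint passes its speed limit or range.

## Working session

There is one attempt and no reset: what is moved stays moved. The work goes in short steps, Python scripts to look and compute and a shell command to move; the robot and the scene stay as the last step left them, time stands still between calls to the robot, and variables do not carry over. Pictures are saved under pics/ and viewed, at most 10 in all, crops included, and the job is handed in when it is done.

```bash
mkdir -p pics; ls; python3 - <<'E'
from cell import ctrl
import cv2,numpy as np
s=ctrl.sense();print(s['time_s'],s['position'],s['ee_rot'],ctrl.grip_point_offset,s['gripper_width'])
a=ctrl.get_image('top');b=ctrl.get_image('side')
cv2.imwrite('pics/top0.png',a);cv2.imwrite('pics/side0.png',b)
for n in('top','side','wrist'):
  m=ctrl.camera_model(n);R=cv2.Rodrigues(np.array(m['rvec'],float))[0];print(n,m['mtx'],m['dist_coeffs'],-R.T@np.array(m['tvec']).ravel(),R[2])
E
```

```text
pics
0.0 [208.23208677 641.54489974 230.34728088] [ 3.13988450e+00 -1.48645112e-04 -3.13941210e-01] 18.700000000000003 85.3055159977765
top [[397.0843677    0.         254.12181041]
 [  0.         397.0843677  198.16291377]
 [  0.           0.           1.        ]] [-0.0279952  0.         0.         0.         0.       ] [ 417.50723041    5.37763778 1333.63472819] [ 0.09522469  0.00240935 -0.99545289]
side [[398.8932021    0.         256.74593219]
 [  0.         398.8932021  195.71068674]
 [  0.           0.           1.        ]] [-0.09100914  0.          0.          0.          0.        ] [ 189.51657053 -636.31103841  923.14377308] [ 0.31243656  0.59016942 -0.74436782]
wrist [[271.18759409   0.         257.3844148 ]
 [  0.         271.18759409 195.02898425]
 [  0.           0.           1.        ]] [-0.06636232  0.          0.          0.          0.        ] [285.70562772 617.93190345 373.18880589] [-0.30072795  0.09660244 -0.94880486]
```

View pics/top0.png

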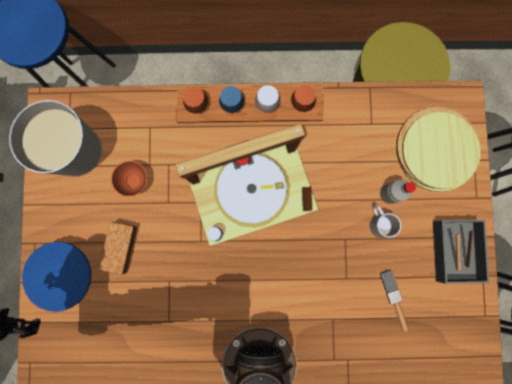

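View pics/side0.png

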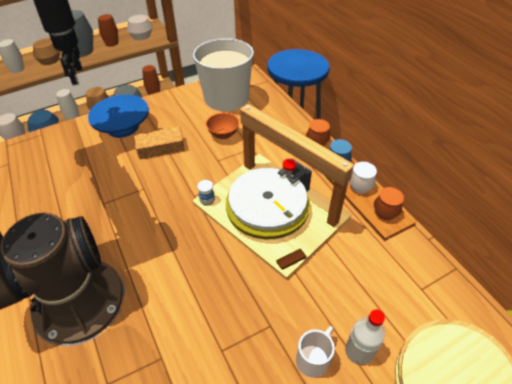

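The top view shows the axle at about (251,188), with the yellow stripe pointing right to (280,186). The red bolt is near (243,160), under a bridge running from (180,172) to (303,132). Next I measure these.

```bash
cat > h.py <<'E'
from cell import ctrl
import cv2,numpy as np
def ray(n,uv,m=None):
    m=m or ctrl.camera_model(n);R=cv2.Rodrigues(np.array(m['rvec'],float))[0]
    p=cv2.undistortPoints(np.array([[uv]],float),np.array(m['mtx']),np.array(m['dist_coeffs'])).ravel()
    return -R.T@np.array(m['tvec']).ravel(), R.T@np.array([p[0],p[1],1])
def onz(n,uv,z,m=None):
    c,d=ray(n,uv,m);return c+d*(z-c[2])/d[2]
def blobs(im,lo,hi,amin=8):
    h=cv2.cvtColor(im,cv2.COLOR_BGR2HSV);k=cv2.inRange(h,np.array(lo),np.array(hi))
    n,l,s,c=cv2.connectedComponentsWithStats(k)
    return [(s[i,4],c[i].round(1),l==i) for i in range(1,n) if s[i,4]>=amin]
def stripe(n,im,ax):
    # yellow stripe on the wheel: angle of far part about axle, world
    h=cv2.cvtColor(im,cv2.COLOR_BGR2HSV);k=cv2.inRange(h,np.array((18,120,120)),np.array((34,255,255)))
    v,u=np.nonzero(k);m=ctrl.camera_model(n)
    P=np.array([onz(n,(a,b),85,m)[:2] for a,b in zip(u,v)])-ax
    r=np.hypot(*P.T);P=P[(r>15)&(r<105)]
    c=P.mean(0);return np.degrees(np.arctan2(c[1],c[0])),np.hypot(*c),len(P)
E
python3 - <<'E'
from h import *
for n in('top','side'):
  im=cv2.imread(f'pics/{n}0.png')
  for a,c,k in blobs(im,(0,0,150),(180,60,255),300):
    e=cv2.fitEllipse(cv2.convexHull(np.argwhere(k)[:,::-1].astype(np.int32)))
    print(n,'white',a,c,e,onz(n,e[0],85))
  for lo,hi in(((0,200,90),(4,255,255)),((175,180,90),(180,255,255))):
    for a,c,k in blobs(im,lo,hi,8): print(n,'red',a,c,onz(n,c,150))
  for a,c,k in blobs(im,(0,0,0),(180,80,60),8):
    if abs(c[0]-256)<60 and abs(c[1]-185)<50:print(n,'dark',a,c,onz(n,c,85))
  for a,c,k in blobs(im,(18,120,120),(34,255,255),10):
    print(n,'yel',a,c,onz(n,c,85))
print([onz('top',p,250) for p in((180,172),(303,132))])
E
```

```text
top white 5887 [245.3  67.3] ((248.91615295410156, 67.86211395263672), (32.456172943115234, 473.1683044433594), 89.12454986572266) [965.40266933  19.04549397  85.        ]
top white 592 [492.   67.3] ((-10163.0615234375, 14018.0205078125), (1329.19873046875, 35136.8828125), 37.36025619506836) [-9719.55724283  7948.41690963    85.        ]
top white 326 [50.7 72.1] ((51.019737243652344, 71.7868423461914), (18.953563690185547, 28.96209716796875), 107.05709838867188) [966.09056327 672.32770602  85.        ]
top white 357 [267.4  95.1] ((267.3829650878906, 95.09408569335938), (20.5561580657959, 21.351444244384766), 70.0561752319336) [872.26477202 -39.63968288  85.        ]
top white 3039 [ 51.8 138.2] ((45.5806999206543, 136.14768981933594), (70.26673889160156, 75.21553802490234), 44.5694694519043) [749.19724003 681.31594613  85.        ]
top white 3483 [251.4 190.2] ((251.3592071533203, 188.59483337402344), (69.05160522460938, 70.18400573730469), 71.41033172607422) [567.51507525  16.6924227   85.        ]
top white 779 [503.  215.2] ((512.3145141601562, 218.53468322753906), (42.17578125
[... 5445 characters left out ...]
946 -127.23016943   85.        ]
side yel 86 [391.3 330.2] [ 612.31045093 -463.42345582   85.        ]
side yel 146 [ 20.5 355. ] [-128.65890929 -134.37323648   85.        ]
side yel 119 [166.6 362. ] [ 154.40594804 -292.32115874   85.        ]
side yel 76 [174.5 366.5] [ 165.73301677 -308.82251158   85.        ]
side yel 91 [389.9 366. ] [ 558.4415979  -523.31349366   85.        ]
side yel 20 [395.2 374.3] [ 556.92218868 -542.291757     85.        ]
side yel 11 [ 15.2 370. ] [-144.64636321 -163.18937492   85.        ]
side yel 65 [373.2 372.8] [ 519.22924931 -516.91273671   85.        ]
[array([596.92949565, 211.75961295, 250.        ]), array([ 704.36157915, -131.01375535,  250.        ])]
```

```bash
python3 -m jog '{"slide":[[7.8,8.85,0.3],[7.8,8.85,0.3],[7.8,8.85,0.3],[7.8,8.85,0.3],[7.8,8.85,0.3],[7.8,8.85,0.3],[7.8,8.85,0.3],[7.8,8.85,0.3],[7.8,8.85,0.3],[7.8,8.85,1.0],[7.8,8.85,1.3],[7.8,8.85,1.3]],"twist":[10.9,10.9,10.9,10.9,10.9,10.9,10.9,10.9,10.9,10.9,10.9,10.9],"hand":[0,0,0,0,0,0,0,0,0,0,0,0]}' 20
python3 - <<'E'
from h import *
s=ctrl.sense();m=ctrl.camera_model('wrist');im=ctrl.get_image('wrist');cv2.imwrite('pics/w1.png',im)
import json;json.dump({k:np.array(v).tolist() for k,v in m.items()},open('w1.json','w'))
print(s['time_s'],s['position'],s['ee_rot'],s['contact_force'],s['gripper_width'])
E
```

```text
time_s: 1.6
position: [489.3, -10.1, 151.7]
ee_rot: [3.14, 0.0, -1.267]
contact_force: [0.0, 0.5, 0.0]
gripper_width: -0.1
gripper_force: 0.0
1.6 [489.2538377  -10.08400265 151.72030404] [ 3.13962636e+00  1.15259323e-04 -1.26726364e+00] [0.01911622 0.46899648 0.00063826] -0.1311381832767064
```

View pics/w1.png

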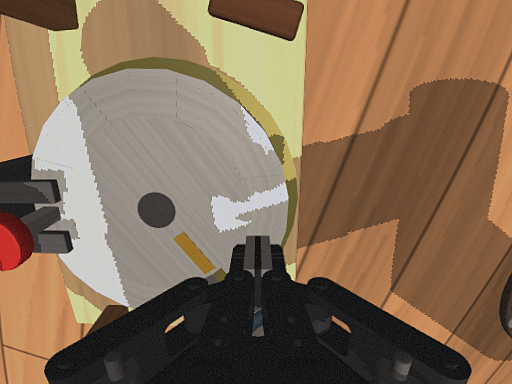

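The wrist view shows the hub at (156,210) and the stripe from (180,237) to (210,272), ending near the hole. The bracket prongs are at (30,190) and (45,240), and the edge of the red bolt head is at (10,242).

```bash
python3 - <<'E'
from h import *
import json
m={k:np.array(v) for k,v in json.load(open('w1.json')).items()}
im=cv2.imread('pics/w1.png');g=cv2.cvtColor(im,cv2.COLOR_BGR2GRAY)
for a,c,k in blobs(im,(0,0,0),(180,255,75),300):
  if a<3000: print('dark',a,c,onz('w',c,85,m))
  if abs(c[0]-156)<10: H=onz('w',c,85,m)
for a,c,k in blobs(im,(15,150,80),(30,255,255),60): print('yel',a,c,onz('w',c,85,m)[:2])
for u in(35,45,55): print(u,g[165:265:2,u].tolist())
# wheel outline from top camera: bright disc vs pan
cv2.imwrite('pics/w1c.png',cv2.resize(im[150:290,0:150],None,fx=5,fy=4,interpolation=cv2.INTER_NEAREST))
t=cv2.imread('pics/top0.png');cv2.imwrite('pics/t1c.png',cv2.resize(t[120:250,170:325],None,fx=5,fy=4.5,interpolation=cv2.INTER_CUBIC))
E
```

```text
dark 1600 [40.9 12.4] [ 681.51538857 -104.83192842   85.        ]
dark 1010 [156.1 209.7] [569.71312434  17.89979265  85.        ]
dark 544 [506.2 306.3] [209.14039356  19.32512954  85.        ]
yel 570 [193.7 252.6] [530.29613987  48.10806105]
35 [217, 220, 137, 147, 150, 148, 146, 97, 31, 84, 88, 89, 53, 58, 53, 58, 59, 51, 59, 92, 142, 125, 87, 63, 64, 65, 63, 60, 60, 56, 55, 58, 57, 55, 56, 58, 54, 58, 56, 53, 57, 58, 60, 50, 154, 161, 159, 158, 162, 160]
45 [206, 207, 202, 144, 147, 147, 149, 88, 42, 85, 85, 84, 85, 88, 86, 77, 62, 58, 57, 87, 155, 56, 66, 72, 60, 57, 55, 58, 60, 52, 56, 51, 165, 24, 44, 85, 84, 84, 84, 81, 82, 87, 86, 85, 127, 151, 150, 151, 151, 153]
55 [207, 206, 210, 137, 148, 144, 148, 81, 30, 36, 26, 33, 36, 34, 38, 34, 25, 32, 46, 132, 153, 60, 59, 59, 59, 58, 55, 58, 65, 135, 140, 143, 158, 20, 36, 85, 85, 85, 85, 86, 84, 83, 85, 83, 118, 165, 163, 160, 159, 161]
```

View pics/w1c.png

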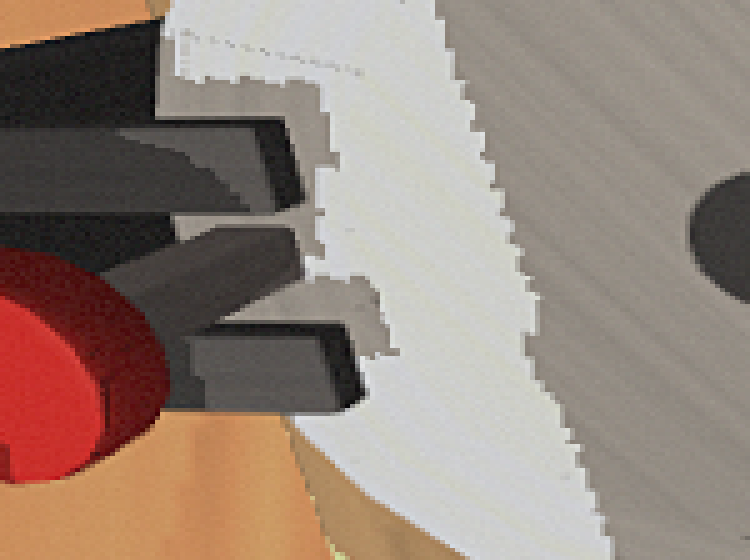

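View pics/t1c.png

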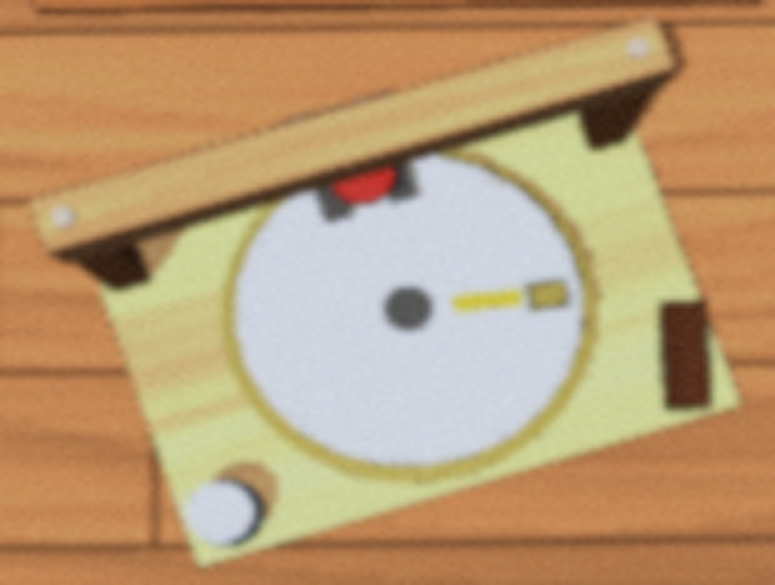

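The wrist crop shows the top corners of both prong ends, and the top crop gives the near edges of the board and the bridge. I combine these for the stand's yaw.

```bash
python3 - <<'E'
from h import *
import json
m={k:np.array(v) for k,v in json.load(open('w1.json')).items()}
H=np.array([569.7,17.9])
P=[onz('w',p,105,m)[:2] for p in((50,182),(55.4,202.5),(64,234.5),(68,252.5))]
deg=lambda v:np.degrees(np.arctan2(v[1],v[0]))
for p in P: print(p,np.hypot(*(p-H)))
d=P[3]-P[0];print('prong dir',deg(d)-90,np.hypot(*d)); d=P[2]-P[1];print(deg(d)-90,np.hypot(*d))
for q in((P[0]+P[3])/2,(P[1]+P[2])/2): print('slot',q,deg(q-H),np.hypot(*(q-H)))
for z,a,b in((20,(210,245.6),(317.6,209.3)),(250,(179,175.6),(305,135.6))):
  A=onz('top',a,z)[:2];B=onz('top',b,z)[:2];d=A-B;y=deg(d)-90;n=np.array([np.cos(np.radians(y)),np.sin(np.radians(y))]);print('edge',A,B,y,np.hypot(*d),'off',(A-H)@n,(B-H)@n)
t=cv2.imread('pics/top0.png')
h0=onz('top',(170+408/5,120+307/4.5),85);print('hub top',h0)
E
```

```text
[647.34870996  10.77631469] 77.97479753687179
[642.0091924   26.36225487] 72.80267208740753
[633.29740306  52.35944782] 72.33314053639498
[628.93886655  68.2893841 ] 77.77103149954353
prong dir 17.749787414141878 60.38770973488073
18.526258333137022 27.418047248778922
slot [638.14378826  39.53284939] 17.54004661908929 71.78114184069187
slot [637.65329773  39.36085135] 17.52703677401976 71.26162229930047
edge [388.64248595 156.02125752] [ 502.87346478 -201.28612714] 17.729050225351074 375.12302470070415 off -130.3984483890825 -130.39844838908257
edge [586.92032171 214.49278569] [ 694.03128248 -136.30167241] 16.97943432159238 366.78264647166003 off 73.88036440326347 73.88036440326341
hub top [568.69129378  15.9130816   85.        ]
```

```bash
python3 -m jog '{"slide":[[0,-0.45,0.6],[0,-0.45,1.0],[0,-0.45,1.05],[0,-0.45,1.05]],"twist":[0,0,0,0],"hand":[0,0,0,0]}'
python3 -m jog '{"slide":[[0,0,0.02],[0,0,0.03],[0,0,0.03]],"twist":[0,0,0],"hand":[0,0,0]}'
```

```text
time_s: 2.15
position: [515.4, 0.7, 90.8]
ee_rot: [-3.142, -0.0, -1.265]
contact_force: [0.9, 0.3, 0.1]
gripper_width: 0.1
gripper_force: 0.0
time_s: 2.52
position: [515.5, 0.8, 89.0]
ee_rot: [-3.141, 0.0, -1.265]
contact_force: [1.1, -0.1, -0.5]
gripper_width: -0.3
gripper_force: 0.0
```

```bash
python3 -m jog '{"slide":[[0,0,0.02],[0,0,0.035]],"twist":[0,0],"hand":[0,0]}'
python3 -m jog '{"slide":[[0,0,0.015],[0,0,0.015]],"twist":[0,0],"hand":[0,0]}'
```

```text
time_s: 2.78
position: [515.3, 0.6, 86.4]
ee_rot: [-3.142, -0.0, -1.265]
contact_force: [0.0, -0.1, -0.5]
gripper_width: -0.2
gripper_force: 0.0
time_s: 3.02
position: [515.3, 0.6, 85.4]
ee_rot: [3.141, 0.0, -1.265]
contact_force: [0.4, -0.5, 0.7]
gripper_width: 0.1
gripper_force: 0.0
```

```bash
python3 -m jog '{"slide":[[0,0,0.01],[0,0,0.01]],"twist":[0,0],"hand":[0,0]}'
python3 -m jog '{"slide":[[0,0,0.01],[0,0,0.01],[0,0,0.01]],"twist":[0,0,0],"hand":[0,0,0]}'
```

```text
time_s: 3.28
position: [515.3, 0.6, 84.8]
ee_rot: [3.141, -0.0, -1.265]
contact_force: [-0.3, -0.1, -0.8]
gripper_width: 0.0
gripper_force: 0.0
time_s: 3.65
position: [515.6, 0.5, 84.6]
ee_rot: [-3.141, -0.0, -1.265]
contact_force: [0.5, -1.9, 2.3]
gripper_width: 0.2
gripper_force: 1.4
```

```bash
python3 -m jog '{"slide":[[0,0,0.01],[0,0,0.01],[0,0,0.01],[0,0,0.01],[0,0,0.01],[0,0,0.01]],"twist":[0,0,0,0,0,0],"hand":[0,0,0,0,0,0]}'
cat > ang.py <<'E'
from h import *
import sys
AX=np.array([569.7,17.9]);YAW=17.6
def wheel():
    s=ctrl.sense();m=ctrl.camera_model('wrist');im=ctrl.get_image('wrist')
    out=[]
    for n,i,mm,ax in(('wrist',im,m,AX),('top',ctrl.get_image('top'),ctrl.camera_model('top'),AX-[1,2])):
        h=cv2.cvtColor(i,cv2.COLOR_BGR2HSV);k=cv2.inRange(h,np.array((18,110,60)),np.array((31,255,255)))
        v,u=np.nonzero(k)
        if len(u)==0: continue
        P=np.array([onz(n,(a,b),85,mm)[:2] for a,b in zip(u,v)])-ax
        r=np.hypot(*P.T);q=P[(r>20)&(r<74)]
        if len(q): out.append((n,len(q),round(float(np.degrees(np.arctan2(*q.mean(0)[::-1]))-YAW),1),round(float(np.hypot(*q.mean(0))),1)))
    return s,im,out
if __name__=='__main__':
    for j in range(2):
        s,im,o=wheel();print(s['time_s'],s['position'].round(1),s['contact_force'].round(1),o)
    if len(sys.argv)>1: cv2.imwrite('pics/'+sys.argv[1],im)
E
python3 ang.py w2.png
```

```text
time_s: 4.4
position: [515.7, 0.7, 84.2]
ee_rot: [-3.141, -0.0, -1.265]
contact_force: [-0.6, 0.2, 6.5]
gripper_width: 0.0
gripper_force: 3.4
4.4 [515.7   0.7  84.2] [-0.6  0.2  6.5] [('wrist', 623, 58.6, 42.6)]
4.5 [515.7   0.8  84.3] [-1.7 -0.3  6.7] [('wrist', 618, 58.6, 42.6)]
```

View pics/w2.png

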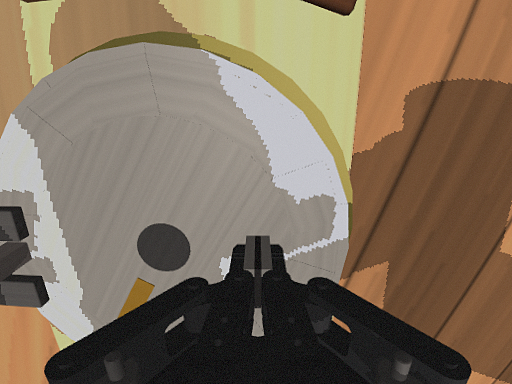

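The wheel is stopped. The stripe is at about +59° in the stand frame, partly hidden by a knuckle at (140,290). I drag the wheel clockwise by about 56°.

```bash
python3 -m jog '{"slide":[[-0.033,-0.001,0],[-0.115,-0.007,0],[-0.196,-0.021,0],[-0.292,-0.046,0],[-0.384,-0.082,0],[-0.473,-0.127,0],[-0.555,-0.18,0],[-0.632,-0.243,0],[-0.702,-0.313,0],[-0.755,-0.376,0],[-0.783,-0.417,0],[-0.783,-0.417,0]],"twist":[0,0,0,0,0,0,0,0,0,0,0,0],"hand":[0,0,0,0,0,0,0,0,0,0,0,0]}'
python3 ang.py w3.png
```

```text
time_s: 6.1
position: [526.2, 53.9, 84.3]
ee_rot: [-3.139, 0.0, -1.264]
contact_force: [0.8, -0.2, 4.6]
gripper_width: -0.2
gripper_force: 2.6
6.1 [526.2  53.9  84.3] [ 0.8 -0.2  4.6] [('wrist', 1624, 2.4, 49.8)]
6.2 [525.8  53.5  84.3] [ 0.  -0.7  6.9] [('wrist', 1608, 3.0, 49.7)]
```

View pics/w3.png

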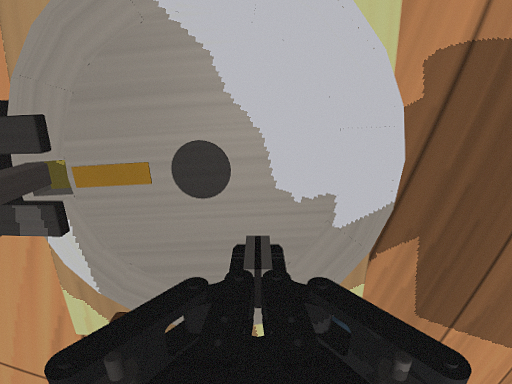

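Here the hub is at (201,169), the stripe runs from (73,177) to (151,172), and the hole is visible at (57,177). The prong ends are at (48,133) and (68,220). I measure the residual in this frame.

```bash
cat > fine.py <<'E'
from h import *
import sys
def fine(im,m):
    hsv=cv2.cvtColor(im,cv2.COLOR_BGR2HSV)
    W=lambda p,z=85:onz('w',p,z,m)[:2]
    # hub
    hub=None
    for a,c,k in blobs(im,(0,0,0),(180,255,75),800):
        if a<4500 and np.hypot(*(W(c)-[569.7,17.9]))<8: hub=W(c)
    k=cv2.inRange(hsv,np.array((14,180,110)),np.array((24,255,255)))
    v,u=np.nonzero(k);P=np.array([W((a,b)) for a,b in zip(u,v)]);r=np.hypot(*(P-hub).T);P=P[(r>20)&(r<74)]
    c=P.mean(0);w,V=np.linalg.eigh(np.cov(P.T));d=V[:,1]*np.sign(V[:,1]@(c-hub))
    dg=lambda x:np.degrees(np.arctan2(x[1],x[0]))
    print('hub',hub.round(1),'stripe n',len(P),'c ang',dg(c-hub).round(2),'axis',dg(d).round(2),'r',np.hypot(*(c-hub)).round(1),'r rng',r[(r>20)&(r<74)].min().round(1),r[(r>20)&(r<74)].max().round(1))
    return hub,dg(c-hub)
E
python3 - <<'E'
from fine import *
s=ctrl.sense();m=ctrl.camera_model('wrist');im=cv2.imread('pics/w3.png')
hub,a=fine(im,m)
g=cv2.cvtColor(im,cv2.COLOR_BGR2GRAY)
for u in(10,25,40,60): print(u,g[90:245:2,u].tolist())
for v in(125,135,145,210,216,225): print('row',v,g[v,20:80:2].tolist())
E
```

```text
hub [569.7  17.5] stripe n 1434 c ang 20.93 axis 20.8 r 49.9 r rng 28.6 72.4
10 [128, 129, 130, 127, 131, 130, 132, 129, 130, 132, 127, 129, 139, 25, 52, 46, 50, 51, 50, 51, 51, 50, 49, 52, 54, 50, 51, 50, 50, 54, 55, 46, 41, 16, 21, 22, 27, 19, 14, 61, 60, 55, 57, 49, 49, 52, 51, 48, 56, 53, 51, 46, 48, 50, 48, 44, 21, 34, 50, 49, 49, 49, 53, 51, 51, 46, 48, 49, 50, 50, 49, 55, 45, 150, 140, 140, 139, 138]
25 [126, 126, 129, 127, 126, 127, 127, 124, 125, 128, 127, 127, 136, 46, 47, 51, 46, 51, 51, 49, 50, 52, 49, 48, 50, 51, 52, 52, 56, 50, 51, 47, 139, 128, 128, 130, 106, 52, 57, 61, 51, 52, 49, 49, 52, 48, 54, 52, 47, 49, 50, 47, 89, 133, 135, 98, 24, 18, 70, 75, 74, 75, 75, 73, 74, 74, 74, 72, 76, 77, 73, 79, 80, 149, 139, 142, 141, 140]
40 [125, 126, 126, 125, 128, 126, 129, 127, 130, 128, 128, 129, 60, 27, 19, 14, 21, 33, 28, 32, 26, 29, 30, 32, 22, 21, 22, 23, 34, 31, 43, 33, 137, 128, 129, 135, 55, 56, 53, 54, 44, 51, 52, 54, 53, 48, 48, 53, 52, 55, 62, 62, 70, 121, 129, 96, 25, 14, 51, 56, 69, 73, 73, 72, 71, 78, 74, 73, 79, 79, 76, 76, 76, 122, 137, 137, 141, 137]
60 [130, 
[... 486 characters left out ...]
28, 128]
row 135 [47, 46, 51, 51, 52, 51, 48, 50, 43, 34, 24, 32, 26, 25, 62, 129, 130, 128, 131, 127, 127, 127, 121, 121, 124, 125, 126, 122, 124, 125]
row 145 [52, 54, 45, 51, 50, 48, 50, 50, 55, 48, 36, 33, 33, 24, 33, 86, 131, 131, 127, 125, 122, 128, 129, 132, 132, 132, 129, 131, 130, 131]
row 210 [75, 76, 75, 71, 72, 74, 74, 71, 76, 74, 69, 54, 50, 50, 46, 52, 49, 46, 28, 32, 36, 21, 11, 136, 131, 132, 127, 129, 126, 124]
row 216 [77, 78, 72, 74, 74, 76, 71, 78, 73, 78, 72, 54, 51, 50, 51, 49, 50, 53, 39, 23, 29, 33, 25, 67, 129, 128, 130, 131, 133, 133]
row 225 [80, 81, 72, 74, 74, 72, 76, 75, 75, 76, 77, 76, 55, 49, 53, 55, 53, 48, 51, 42, 23, 23, 23, 22, 68, 122, 126, 131, 129, 127]
```

```bash
python3 - <<'E'
from fine import *
m=ctrl.camera_model('wrist');A=np.radians(17.6);n=np.array([-np.sin(A),np.cos(A)])
hub=np.array([569.7,17.5])
for u in (25,35):
  y=[(onz('w',(u,v),105,m)[:2]-hub)@n for v in(115.5,153.5,205.5,235.5)];x=(onz('w',(u,153.5),105,m)[:2]-hub)@[np.cos(A),np.sin(A)]
  print(u,np.round(y,1),'mid',round((y[0]+y[3])/2,2),round((y[1]+y[2])/2,2),x)
E
```

```text
25 [-30.3 -12.8  13.7  30.8] mid 0.23 0.47 80.50751936394958
35 [-30.1 -12.7  13.7  30.7] mid 0.26 0.51 75.16953495539343
```

```bash
python3 -m jog '{"slide":[[-0.014,-0.021,0],[-0.028,-0.043,0],[-0.028,-0.043,0],[-0.028,-0.043,0]],"twist":[0,0,0,0],"hand":[0,0,0,0]}'
python3 - <<'E'
from fine import *
m=ctrl.camera_model('wrist');im=ctrl.get_image('wrist');fine(im,m);print(ctrl.sense()['position'])
E
```

```text
time_s: 6.8
position: [527.7, 55.7, 84.3]
ee_rot: [-3.14, 0.0, -1.265]
contact_force: [0.2, -0.4, 6.0]
gripper_width: 0.0
gripper_force: 3.0
hub [569.7  17.5] stripe n 1502 c ang 18.01 axis 17.44 r 49.8 r rng 28.4 72.3
[527.7200504   55.77181831  84.29575336]
```

The stripe is now at 18.0°, against about 17.9° for the slot. I lift off, open the hand and go in front of the bridge.

```bash
python3 -m jog '{"slide":[[0,0,-0.05],[0,0,-0.5],[0,0,-1.33],[0,0,-1.33],[0.81,-0.56,-1.33],[0.81,-0.56,-1.33],[0.81,-0.56,-1.33],[0.81,-0.56,-1.33]],"twist":[0,0,0,0,0,0,0,0],"hand":[0,0,0,30,85,85,85,85]}'
python3 - <<'E'
from fine import *
m=ctrl.camera_model('wrist');im=ctrl.get_image('wrist');s=ctrl.sense();print(s['position'],s['gripper_width'],s['contact_force'])
cv2.imwrite('pics/w4.png',im)
try: fine(im,m)
except Exception as e: print(e)
E
```

```text
time_s: 7.85
position: [570.0, 18.5, 161.8]
ee_rot: [3.135, 0.001, -1.266]
contact_force: [-7.2, -2.2, -1.0]
gripper_width: 85.0
gripper_force: 0.0
[569.9802228   18.55351564 161.88862904] 84.73955645074035 [-6.24180557 -3.87566698 -1.53949484]
unsupported operand type(s) for -: 'float' and 'NoneType'
```

View pics/w4.png

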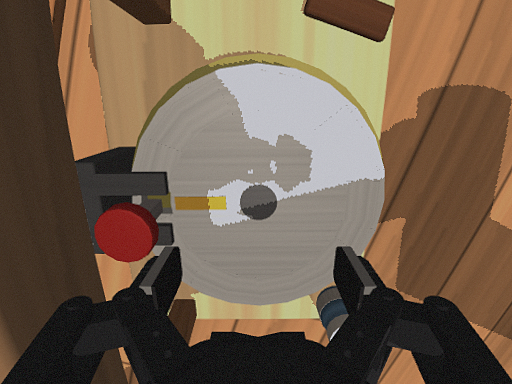

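The hand is open. The red head is at (127,232), the stripe points at the slot, and the left knuckle runs off the image towards the beam. A contact force of 7 N says the hand's elbow already touches the beam, so I measure the hand's outline in tool coordinates.

```bash
python3 - <<'E'
from h import *
from scipy.spatial.transform import Rotation as Ro
m=ctrl.camera_model('wrist');s=ctrl.sense();R=Ro.from_euler('xyz',s['ee_rot']).as_matrix();T=s['position']
for p in((345,248),(372,248),(383,285),(395,292),(402,300),(430,297),(450,305),(480,330),(508,365),(155,258),(118,292),(75,300),(10,365)):
  c,d=ray('w',p,m);c=R.T@(c-T);d=R.T@d
  out=[]
  for X in(0,11):
    q=c+d*(X-c[0])/d[0];out.append(q[1:].round(0).tolist())
  print(p,out)
print(c.round(1))
# bolt top centre
im=cv2.imread('pics/w4.png')
for a,c,k in blobs(im,(0,180,110),(5,255,255),100):
  hull=cv2.convexHull(np.argwhere(k)[:,::-1].astype(np.int32));e=cv2.fitEllipse(hull);q=onz('w',e[0],150,m);d=q[:2]-[569.7,17.5];A=np.radians(17.7);print(a,e,q,'stand',d@[np.cos(A),np.sin(A)],d@[-np.sin(A),np.cos(A)])
E
```

```text
(345, 248) [[51.0, -2.0], [44.0, -21.0]]
(372, 248) [[68.0, -2.0], [58.0, -21.0]]
(383, 285) [[59.0, -37.0], [51.0, -52.0]]
(395, 292) [[62.0, -42.0], [54.0, -56.0]]
(402, 300) [[63.0, -48.0], [54.0, -61.0]]
(430, 297) [[77.0, -47.0], [66.0, -60.0]]
(450, 305) [[83.0, -52.0], [71.0, -65.0]]
(480, 330) [[85.0, -67.0], [74.0, -77.0]]
(508, 365) [[84.0, -83.0], [72.0, -91.0]]
(155, 258) [[-57.0, -13.0], [-50.0, -31.0]]
(118, 292) [[-64.0, -43.0], [-55.0, -56.0]]
(75, 300) [[-81.0, -49.0], [-70.0, -62.0]]
(10, 365) [[-84.0, -83.0], [-72.0, -91.0]]
[  80.2   -0.5 -142.7]
2226 ((122.89679718017578, 235.1183624267578), (49.659061431884766, 60.15654373168945), 121.34495544433594) [653.26986986  43.17253701 150.        ] stand 87.41909601440864 -0.9507661972561795
```

Upright, the elbow stops the hand 10 mm short of the bolt head, so a tilt is needed. The jog has no tilt axis. I will see how the arm treats a pose at the edge of its reach: first back off and rise well clear, then extend outwards over the bridge.

```bash
python3 -m jog '{"slide":[[0,0.5,0],[0,0.5,-1],[0,0.5,-2],[0,0.5,-3],[0,0.5,-4],[0,0.5,-4]],"twist":[0,0,0,0,0,0],"hand":[85,85,85,85,85,0]}'
python3 -m jog '{"slide":[[0,-1,0],[0,-2,0],[0,-3,0],[0,-4,0],[0,-5,0],[0,-6,0],[0,-7,0]],"twist":[0,0,0,0,0,0,0],"hand":[0,0,0,0,0,0,0]}'
python3 -c "
from cell import ctrl;print(ctrl.sense()['joints'].round(3))"
```

```text
time_s: 8.65
position: [546.0, 10.7, 409.1]
ee_rot: [-3.132, -0.001, -1.264]
contact_force: [-0.2, 0.5, -1.2]
gripper_width: 69.3
gripper_force: 0.0
time_s: 9.52
position: [911.0, 130.1, 385.2]
ee_rot: [-3.119, -0.009, -1.265]
contact_force: [70.8, -11.4, 58.7]
gripper_width: -0.1
gripper_force: 0.0
[ 0.356  0.873  1.252  0.01  -1.928 -0.046]
```

```bash
python3 -m jog '{"slide":[[0,0,0],[0,0,0]],"twist":[0,0],"hand":[0,0]}'
python3 -c "
from cell import ctrl;s=ctrl.sense();print(s['joints'].round(4),s['position'],s['ee_rot'])"
```

```text
time_s: 9.78
position: [910.2, 130.4, 387.6]
ee_rot: [-3.117, -0.008, -1.264]
contact_force: [-0.4, 0.3, 1.5]
gripper_width: 0.0
gripper_force: 0.0
[ 0.3561  0.8697  1.2503  0.0095 -1.927  -0.0462] [910.23593676 130.35574001 387.58811544] [-3.11675497 -0.00770384 -1.26441344]
```

```bash
python3 -m jog '{"slide":[[0,-0.5,0],[0,-1,0],[0,-1.5,0],[0,-2,0],[0,-2,0]],"twist":[0,0,0,0,0],"hand":[0,0,0,0,0]}'
python3 -c "
from cell import ctrl;s=ctrl.sense();print(s['joints'].round(4),s['ee_rot'])"
python3 -m jog '{"slide":[[0,0,0],[0,0,0]],"twist":[0,0],"hand":[0,0]}'
python3 -c "
from cell import ctrl;s=ctrl.sense();print(s['joints'].round(4),s['ee_rot'])"
```

```text
time_s: 10.4
position: [952.3, 154.0, 348.6]
ee_rot: [-3.062, -0.022, -1.266]
contact_force: [0.0, -0.1, -0.5]
gripper_width: 0.3
gripper_force: 0.0
[ 0.3709  0.9177  1.2501  0.0276 -1.8251 -0.0568] [-3.06205528 -0.02161156 -1.26552092]
time_s: 10.65
position: [952.2, 153.2, 351.2]
ee_rot: [-3.059, -0.022, -1.266]
contact_force: [-0.7, 0.6, 0.5]
gripper_width: -0.4
gripper_force: 0.0
[ 0.3704  0.9156  1.2512  0.028  -1.8257 -0.0567] [-3.05941214 -0.02185388 -1.2661865 ]
```

```bash
python3 -m jog '{"slide":[[0,1,0],[0,2,0],[0,2.5,0],[0,2.5,0]],"twist":[0,0,0,0],"hand":[0,0,0,0]}'
python3 -c "
from cell import ctrl;s=ctrl.sense();print(s['joints'].round(4),s['ee_rot'])"
```

```text
time_s: 11.15
position: [803.4, 105.7, 338.6]
ee_rot: [-3.065, -0.022, -1.266]
contact_force: [0.2, 1.0, 0.3]
gripper_width: -0.1
gripper_force: 0.0
[ 0.3828  0.5093  0.4692  0.0276 -1.4557 -0.0795] [-3.06473849 -0.02157707 -1.26623831]
```

The tilt is kept when the reach limit clips a pose: 0.08 rad remained after pulling back. So working at the edge of the reach, out and upwards, can build up the tilt.

```bash
python3 -m jog '{"slide":[[0,-10,-10],[0,-10,-10],[0,-10,-10],[0,-10,-10],[0,-10,-10],[0,-10,-10],[0,-10,-10]],"twist":[0,0,0,0,0,0,0],"hand":[0,0,0,0,0,0,0]}'
python3 -c "
from cell import ctrl;s=ctrl.sense();print(s['joints'].round(4),s['ee_rot'])"
```

```text
time_s: 12.02
position: [874.1, 159.4, 498.7]
ee_rot: [-3.004, -0.035, -1.267]
contact_force: [0.3, 0.3, 0.2]
gripper_width: 0.1
gripper_force: 0.0
[ 0.4192  0.7533  1.2516  0.0535 -1.9356 -0.091 ] [-3.0037592  -0.03462672 -1.26735204]
```

```bash
python3 -m jog '{"slide":[[0,-10,-10],[0,-10,-10]],"twist":[0,0],"hand":[0,0]}' | sed -n 1,3p
python3 -m jog '{"slide":[[0,-10,0],[0,-10,0]],"twist":[0,0],"hand":[0,0]}'| sed -n 1,3p
python3 -m jog '{"slide":[[0,-2,-2],[0,-2,-2]],"twist":[0,0],"hand":[0,0]}'| sed -n 1,3p
python3 -c "
from cell import ctrl;s=ctrl.sense();print(s['joints'].round(4),s['ee_rot'])"
```

```text
time_s: 12.28
position: [868.9, 170.2, 529.8]
ee_rot: [-2.953, -0.047, -1.269]
time_s: 12.52
position: [915.0, 192.6, 495.1]
ee_rot: [-2.906, -0.057, -1.271]
time_s: 12.78
position: [905.6, 199.6, 533.5]
ee_rot: [-2.855, -0.069, -1.275]
[ 0.4711  0.7388  1.2516  0.1181 -1.8101 -0.1212] [-2.85501817 -0.06911881 -1.27473085]
```

```bash
cat > st.py <<'E'
from h import *
from scipy.spatial.transform import Rotation as Ro
s=ctrl.sense();R=Ro.from_euler('xyz',s['ee_rot']).as_matrix();z=R[:,2]
print(s['time_s'],s['position'].round(1),'tilt',np.degrees(np.arccos(-z[2])).round(1),'az',np.degrees(np.arctan2(z[1],z[0])).round(1),'J',s['joints'].round(3),'F',s['contact_force'].round(1),s['gripper_width'].round(1))
print('toolx az',np.degrees(np.arctan2(R[1,0],R[0,0])).round(1),'y az',np.degrees(np.arctan2(R[1,1],R[0,1])).round(1))
E
python3 st.py
python3 -m jog '{"slide":[[0.5,-10,0],[0.5,-10,0],[0.5,-10,0],[0.5,-10,0]],"twist":[0,0,0,0],"hand":[0,0,0,0]}' >/dev/null; python3 st.py
```

```text
Traceback (most recent call last):
  File "st.py", line 4, in <module>
    print(s['time_s'],s['position'].round(1),'tilt',np.degrees(np.arccos(-z[2])).round(1),'az',np.degrees(np.arctan2(z[1],z[0])).round(1),'J',s['joints'].round(3),'F',s['contact_force'].round(1),s['gripper_width'].round(1))
                                                                                                                                                                                                   ^^^^^^^^^^^^^^^^^^^^^^^^
AttributeError: 'float' object has no attribute 'round'
Traceback (most recent call last):
  File "st.py", line 4, in <module>
    print(s['time_s'],s['position'].round(1),'tilt',np.degrees(np.arccos(-z[2])).round(1),'az',np.degrees(np.arctan2(z[1],z[0])).round(1),'J',s['joints'].round(3),'F',s['contact_force'].round(1),s['gripper_width'].round(1))
                                                                                                                                                                                                   ^^^^^^^^^^^^^^^^^^^^^^^^
AttributeError: 'float' object has no attribute 'round'
```

```bash
sed -i "s/s\['gripper_width'\].round(1)/round(float(s['gripper_width']),1)/" st.py; python3 st.py
python3 -m jog '{"slide":[[1.5,-10,-10],[1.5,-10,-10]],"twist":[0,0],"hand":[0,0]}' >/dev/null; python3 st.py
```

```text
13.275 [969.1 221.6 481.3] tilt 20.1 az 4.4 J [ 0.468  0.813  1.252  0.133 -1.681 -0.125] F [-1.2  0.2  0.7] -0.2
toolx az -73.2 y az -161.6
13.525 [950.6 215.5 539.6] tilt 23.3 az 4.5 J [ 0.479  0.757  1.252  0.156 -1.687 -0.125] F [-0.1 -0.   1.2] -0.1
toolx az -73.5 y az -161.3
```

```bash
python3 -m jog '{"slide":[[0,-10,-10],[0,-10,-10],[0,-10,-10],[0,-10,-10]],"twist":[0,0,0,0],"hand":[0,0,0,0]}' >/dev/null; python3 st.py
python3 -m jog '{"slide":[[0,-10,-2],[0,-10,-2],[0,-10,-2],[0,-10,-2]],"twist":[0,0,0,0],"hand":[0,0,0,0]}' >/dev/null; python3 st.py
```

```text
14.025 [898.  226.2 623.7] tilt 26.5 az 5.0 J [ 0.531  0.667  1.252  0.195 -1.729 -0.151] F [ 0.9 -0.4 -0.1] 0.3
toolx az -73.6 y az -160.9
14.525 [929.5 250.1 616.6] tilt 29.8 az 5.3 J [ 0.546  0.696  1.251  0.22  -1.648 -0.166] F [-0.7  0.8 -0.2] 0.2
toolx az -73.9 y az -160.5
```

```bash
J='"twist":[0,0],"hand":[0,0]'; python3 -m jog '{"slide":[[3,-10,3],[3,-10,3]],"twist":[0,0],"hand":[0,0]}' >/dev/null; python3 st.py
python3 -m jog '{"slide":[[3,-10,3],[3,-10,3]],"twist":[0,0],"hand":[0,0]}' >/dev/null; python3 st.py
python3 -m jog '{"slide":[[3,-10,0],[3,-10,0]],"twist":[0,0],"hand":[0,0]}' >/dev/null; python3 st.py
```

```text
14.775 [986.1 236.  589.8] tilt 32.9 az 5.5 J [ 0.502  0.743  1.251  0.216 -1.544 -0.139] F [-0.9  0.4 -0.4] 0.0
toolx az -74.2 y az -160.1
15.025 [1035.1  222.1  567.7] tilt 35.9 az 5.5 J [ 0.466  0.784  1.251  0.216 -1.446 -0.119] F [-0.2 -0.6 -0.4] 0.3
toolx az -74.6 y az -159.6
15.275 [1058.3  206.9  579. ] tilt 39.3 az 5.4 J [ 0.444  0.788  1.251  0.223 -1.383 -0.104] F [ 0.2  0.2 -0.1] -0.1
toolx az -75.1 y az -158.9
```

Tilt is now 39°. I work out the twist that brings the hand square to the bridge (camera side down) and the slides back to a point in front of the bolt.

```bash
cat > go.py <<'E'
from h import *
import sys
from scipy.spatial.transform import Rotation as Ro
A=np.radians(17.8);X=np.array([np.cos(A),np.sin(A),0]);Y=np.array([-np.sin(A),np.cos(A),0]);O=np.array([569.7,17.5,0])
s=ctrl.sense();R=Ro.from_euler('xyz',s['ee_rot']).as_matrix()
d=s['position']-O;print('t',s['time_s'],'stand',(d@X).round(1),(d@Y).round(1),d[2].round(1),'J',s['joints'].round(2),'F',(s['contact_force']@X).round(1),(s['contact_force']@Y).round(1),s['contact_force'][2].round(1))
z=R[:,2];y=np.cross(z,X);y/=np.linalg.norm(y)   # y with no stand-x part
for sg in(1,-1):
    yy=sg*y;xx=np.cross(yy,z)
    if xx@X<0: print('twist deg',np.degrees(np.arctan2(xx@R[:,1],xx@R[:,0])).round(1),'units',(np.degrees(np.arctan2(xx@R[:,1],xx@R[:,0]))/5).round(2),'y tilt',np.degrees(np.arcsin(yy[2])).round(1))
print('zstand',(z@X).round(3),(z@Y).round(3),z[2].round(3))
for a in sys.argv[1:]:
    x,yv,zv=map(float,a.split(','));print(a,(R.T@(O+x*X+yv*Y+[0,0,zv]-s['position'])/60).round(3).tolist())
E
python3 go.py 10,0,330 20,0,175
```

```text
t 15.275 stand 523.1 31.0 579.0 J [ 0.44  0.79  1.25  0.22 -1.38 -0.1 ] F 0.2 0.1 -0.1
twist deg 86.4 units 17.28 y tilt -10.0
zstand 0.618 -0.136 -0.774
10,0,330 [0.374, 9.298, -2.004]
20,0,175 [0.018, 10.765, 0.099]
```

```bash
python3 -m jog '{"slide":[[0.37,9.3,-2],[0.37,9.3,-2],[0.37,9.3,-2],[0.37,9.3,-2],[0.37,9.3,-2],[0.37,9.3,-2],[0.37,9.3,-2],[0.37,9.3,-2],[0.37,9.3,-2],[0.37,9.3,-2],[0.37,9.3,-2],[0.37,9.3,-2]],"twist":[17.3,17.3,17.3,17.3,17.3,17.3,17.3,17.3,17.3,17.3,17.3,17.3],"hand":[0,0,0,0,0,0,0,0,0,0,0,0]}'; python3 go.py 20,0,175; python3 st.py
```

```text
time_s: 16.77
position: [578.7, 20.9, 332.0]
ee_rot: [-2.922, 0.658, -2.697]
contact_force: [0.4, 1.0, 1.2]
gripper_width: -0.3
gripper_force: 0.0
t 16.775 stand 9.6 0.5 332.0 J [ 0.46 -0.24 -0.83  0.63 -0.4  -2.18] F 0.7 0.8 1.2
twist deg -0.1 units -0.02 y tilt -10.0
zstand 0.621 -0.136 -0.772
20,0,175 [1.467, 0.442, 2.129]
16.775 [578.7  20.9 332. ] tilt 39.5 az 5.5 J [ 0.464 -0.24  -0.828  0.631 -0.399 -2.179] F [0.4 1.  1.2] -0.3
toolx az -154.5 y az 107.7
```

```bash
python3 -m jog '{"slide":[[1.47,0.44,2.13],[1.47,0.44,2.13],[1.47,0.44,2.13],[1.47,0.44,2.13]],"twist":[0,0,0,0],"hand":[0,0,0,0]}'>/dev/null; python3 go.py 50,0,170 84,0,168
python3 - <<'E'
from fine import *
m=ctrl.camera_model('wrist');im=ctrl.get_image('wrist');cv2.imwrite('pics/w5.png',im)
try: fine(im,m)
except Exception as e: print(e)
E
```

```text
t 17.275 stand 23.3 -15.3 215.8 J [ 0.15 -0.06 -1.01  1.15 -0.   -2.49] F 0.8 -0.5 -0.5
twist deg 1.8 units 0.37 y tilt -6.6
zstand 0.567 -0.095 -0.818
50,0,170 [0.035, 0.343, 0.853]
84,0,168 [-0.413, 0.332, 1.202]
unsupported operand type(s) for -: 'float' and 'NoneType'
```

View pics/w5.png

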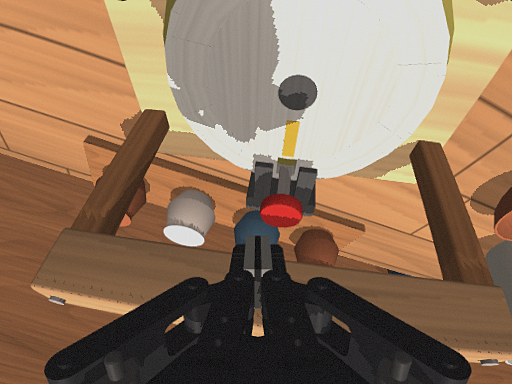

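The view from below shows the red head at (281,210) with the stripe aligned to the slot, and the fingertip at (258,240). The arm came close to its inner limit and the tilt dropped to 35°. I move outwards to recover.

```bash
python3 go.py 55,0,195|tail -1; python3 -m jog '{"slide":[[-0.3,0.31,0.62],[-0.3,0.31,0.62],[-0.3,0.31,0.62]],"twist":[0,0,0],"hand":[0,0,0]}'>/dev/null; python3 go.py 83,-1,170
```

```text
55,0,195 [-0.284, 0.277, 0.546]
t 17.7 stand 58.0 1.4 207.3 J [ 0.17  0.01 -0.97  1.21 -0.   -2.57] F -0.5 -0.1 -0.9
twist deg 2.5 units 0.5 y tilt -5.7
zstand 0.553 -0.082 -0.829
83,-1,170 [-0.004, 0.021, 0.75]
```

```bash
cat > kin.py <<'E'
from h import *
from scipy.optimize import least_squares
from scipy.spatial.transform import Rotation as Ro
def rot(ax,a): return Ro.from_rotvec(np.array(ax)*a).as_matrix()
def fk(q,p):
    a1,a2,a3,b3,h,L=p
    R=rot((0,0,1),q[0]);T=np.array([0,0,h])+R@[a1,0,0]
    R2=R@rot((0,1,0),q[1]);T=T+R2@[0,0,a2]
    R3=R2@rot((0,1,0),-q[2]);T=T+R3@[a3,0,b3]
    R4=R3@rot((1,0,0),SG[0]*q[3]);R5=R4@rot((0,1,0),-q[4]);T=T+R5@[L,0,0]
    R6=R5@rot((1,0,0),SG[1]*q[5])
    # tool z = R6 x axis
    return T,R6
SG=[1,1]
D=[([1.545,0.359,0.012,0,-1.224,-0.288],[208.36,642.01,231.3]),
([0.3561,0.8697,1.2503,0.0095,-1.927,-0.0462],[910.24,130.36,387.59]),
([0.3704,0.9156,1.2512,0.028,-1.8257,-0.0567],[952.2,153.2,351.2]),
([0.3828,0.5093,0.4692,0.0276,-1.4557,-0.0795],[803.4,105.7,338.6]),
([0.444,0.788,1.251,0.223,-1.383,-0.104],[1058.3,206.9,579.0]),
([0.464,-0.24,-0.828,0.631,-0.399,-2.179],[578.7,20.9,332.0])]
LO=np.array([-3.07,-1.43,-1.02,-3.03,-3.05,-3.03]);HI=np.array([3.07,2.12,1.25,1.67,-0.0,3.03])
best=None
for s4 in(1,-1):
    SG[0]=s4
    f=lambda p:np.concatenate([fk(q,p)[0]-x for q,x in D])
    r=least_squares(f,[50,400,400,0,400,250])
    if best is None or r.cost<best[0]: best=(r.cost,s4,r.x)
SG[0]=best[1];P=best[2]
E
python3 - <<'E'
from kin import *
print(best)
for q,x in D[-2:]:
  T,R=fk(q,P);print(T-x,R.round(3).tolist())
print(Ro.from_euler('xyz',[-2.922,0.658,-2.697]).as_matrix().round(3).tolist())
E
```

```text
(np.float64(89490.267428905), -1, array([-319.04396395,  967.13930529,  554.61389123,  338.02960997,
        -60.04697685,  721.23890617]))
[ 39.34123097 141.69474063  35.0714381 ] [[0.631, -0.401, 0.665], [0.059, 0.879, 0.474], [-0.774, -0.259, 0.578]]
[-32.98633238  67.34893492 -35.90353125] [[0.633, 0.033, -0.774], [0.06, -0.998, 0.006], [-0.772, -0.051, -0.633]]
[[-0.714, -0.3, 0.633], [-0.34, 0.938, 0.06], [-0.612, -0.172, -0.772]]
```

```bash
sed -i 's/a1,a2,a3,b3,h,L=p/a1,a2,a3,b3,h,L,dy,d6=p/; s/R@\[a1,0,0\]/R@[a1,dy,0]/; s/T=T+R5@\[L,0,0\]/T=T+R4@[0,d6,0]+R5@[L,0,0]/; s/\[50,400,400,0,400,250\]/[50,400,400,0,400,250,-190,0]/' kin.py
python3 - <<'E'
from kin import *
print(best)
for q,x in D:
  T,R=fk(q,P);print((T-x).round(1))
A=np.radians(17.8);X=np.array([np.cos(A),np.sin(A),0]);Y=np.array([-np.sin(A),np.cos(A),0]);O=np.array([569.7,17.5,0])
q0=ctrl.sense()['joints']
for az in(-40,-25,-10,0,15,30):
 for tl in(36,40,44):
  a=A+np.radians(az);t=np.radians(tl);z=np.array([np.sin(t)*np.cos(a),np.sin(t)*np.sin(a),-np.cos(t)])
  out=[]
  for c,zz in((20,300),(60,195),(83,172),(83,131)):
   x=O+X*c+[0,0,zz];b=None
   for j4 in(-2.8,-1.5,0,1.2):
    g=np.array([.3,0.2,-.8,j4,-.4,0])
    r=least_squares(lambda q:np.concatenate([(fk(q,P)[0]-x)/100,(fk(q,P)[1][:,0]-z)*3,[q[5]*1e-6]]),g,bounds=(LO,HI))
    if b is None or r.cost<b.cost-1e-6:b=r
   out.append((round(b.cost,4),b.x[:5].round(2).tolist()))
  print(az,tl,out)
E
```

```text
(np.float64(0.060420301733302526), -1, array([ 1.48128256e+00,  6.00280764e+02,  4.62825445e+02, -1.07975653e+00,
        2.00410421e+02,  3.72747608e+02, -3.07657942e-01, -1.91451144e+02]))
[ 0.  0. -0.]
[0.1 0.1 0. ]
[-0.1  0.1  0. ]
[-0.1  0.1 -0. ]
[ 0.  -0.3 -0. ]
[ 0. -0.  0.]
-40 36 [(np.float64(0.0), [0.57, -0.11, -0.83, 0.9, -0.66]), (np.float64(0.0), [0.29, 0.07, -0.97, 1.53, -0.38]), (np.float64(0.0003), [0.24, 0.13, -0.95, 1.67, -0.35]), (np.float64(0.0171), [0.24, 0.19, -0.94, 1.67, -0.36])]
-40 40 [(np.float64(0.0), [0.53, -0.12, -0.91, 1.1, -0.61]), (np.float64(0.0046), [0.26, 0.07, -0.99, 1.67, -0.41]), (np.float64(0.0155), [0.27, 0.13, -0.95, 1.67, -0.41]), (np.float64(0.0417), [-0.24, 0.18, -0.71, -3.03, -0.0])]
-40 44 [(np.float64(0.0), [0.46, -0.13, -0.98, 1.34, -0.56]), (np.float64(0.0298), [0.31, 0.07, -0.99, 1.67, -0.47]), (np.float64(0.0483), [-0.25, 0.1, -0.71, -3.03, -0.0]), (np.float64(0.0589), [-0.24, 0.17, -0.67, -2.85, -0.0])]
-25 36 [(np.float64(0.0), [0.49, -0.16, -0.86, 0.83, -0.47]), (np.float64(0.008), [0.11, 0.03, -0.98, 1.67, -0.14]), (np.float64(
[... 2564 characters left out ...]
4, 0.22, -0.38, -0.93, -0.45])]
30 36 [(np.float64(0.0), [0.06, 0.0, -0.22, -0.53, -0.94]), (np.float64(0.0), [0.06, 0.16, -0.27, -0.63, -0.77]), (np.float64(0.0), [0.07, 0.22, -0.25, -0.65, -0.74]), (np.float64(0.0), [0.05, 0.27, -0.27, -0.71, -0.69])]
30 40 [(np.float64(0.0), [0.0, 0.0, -0.23, -0.63, -0.94]), (np.float64(0.0), [-0.0, 0.16, -0.27, -0.75, -0.78]), (np.float64(0.0), [0.01, 0.22, -0.24, -0.77, -0.75]), (np.float64(0.0), [-0.01, 0.28, -0.26, -0.83, -0.71])]
30 44 [(np.float64(0.0), [-0.06, 0.0, -0.23, -0.73, -0.94]), (np.float64(0.0), [-0.07, 0.17, -0.26, -0.86, -0.8]), (np.float64(0.0), [-0.06, 0.23, -0.24, -0.89, -0.77]), (np.float64(0.0), [-0.08, 0.29, -0.26, -0.95, -0.74])]
```

The kinematic model fits to 0.3 mm. It shows that the bolt pose needs the tilt to lean about 15° left of stand x (world azimuth about 33°), where the joints stay inside their ranges. I first shed some of the present tilt at the inner limit.

```bash
sed -i "s/^for a in sys/print('tilt',np.degrees(np.arccos(-z[2])).round(1),'worldaz',np.degrees(np.arctan2(z[1],z[0])).round(1),'h',z[:2].round(3))\nfor a in sys/" go.py
python3 go.py -200,-40,260 | tail -1; python3 -m jog '{"slide":[[2.9,-0.6,-3.0],[2.9,-0.6,-3.0],[2.9,-0.6,-3.0]],"twist":[0,0,0],"hand":[0,0,0]}'>/dev/null; python3 go.py -200,-40,260
```

```text
-200,-40,260 [3.168, -0.638, -3.049]
t 18.075 stand -57.7 -28.1 247.1 J [ 0.4  -0.24 -0.89  0.38 -0.36 -1.9 ] F -0.1 -2.6 2.3
twist deg 2.5 units 0.5 y tilt -5.7
zstand 0.553 -0.082 -0.829
tilt 34.0 worldaz 9.3 h [0.551 0.091]
-200,-40,260 [1.876, -0.138, -1.473]
```

```bash
python3 - <<'E'
from kin import *
# tool frame vs R6: find sign & offset
s=ctrl.sense();R=Ro.from_euler('xyz',s['ee_rot']).as_matrix()
for sg in(1,-1):
    SG[1]=sg
    for q,e in((s['joints'],s['ee_rot']),([1.545,0.359,0.012,0,-1.224,-0.288],[3.1399,0,-.314]),([0.464,-0.24,-0.828,0.631,-0.399,-2.179],[-2.922,.658,-2.697])):
        R6=fk(q,P)[1];Rt=Ro.from_euler('xyz',e).as_matrix();print(sg,(R6.T@Rt).round(3).tolist())
E
```

```text
1 [[0.0, 0.0, 1.0], [0.791, -0.612, -0.0], [0.612, 0.791, -0.0]]
1 [[0.0, -0.001, 1.0], [-0.839, 0.545, 0.001], [-0.545, -0.839, -0.001]]
1 [[-0.0, 0.0, 1.0], [0.347, -0.938, 0.0], [0.938, 0.347, 0.0]]
-1 [[0.0, 0.0, 1.0], [-1.0, -0.0, 0.0], [0.0, -1.0, 0.0]]
-1 [[0.0, -0.001, 1.0], [-1.0, 0.0, 0.0], [-0.0, -1.0, -0.001]]
-1 [[-0.0, 0.0, 1.0], [-1.0, 0.0, -0.0], [-0.0, -1.0, 0.0]]
```

```bash
sed -i 's/^SG=\[1,1\]/SG=[1,-1]/' kin.py; python3 -m jog '{"slide":[[3.8,-0.3,-3.0],[3.8,-0.3,-3.0],[3.8,-0.3,-3.0]],"twist":[-17,-17,-17],"hand":[0,0,0]}'>/dev/null; python3 go.py -400,-100,230
python3 -m jog '{"slide":[[5,2,-3],[5,2,-3]],"twist":[-17,-17],"hand":[0,0]}'>/dev/null; python3 go.py -400,-100,230
```

```text
t 18.45 stand -245.0 -45.2 264.8 J [ 0.48 -0.71 -0.99  0.27 -0.74 -1.25] F -0.4 0.7 2.7
twist deg 34.9 units 6.97 y tilt -5.8
zstand 0.554 -0.085 -0.828
tilt 34.1 worldaz 9.1 h [0.553 0.089]
-400,-100,230 [2.555, 0.744, -0.874]
t 18.7 stand -367.6 -69.9 258.7 J [ 0.5  -1.05 -0.99  0.21 -1.08 -0.79] F 0.4 -0.2 3.4
twist deg 56.4 units 11.28 y tilt -5.8
zstand 0.555 -0.084 -0.828
tilt 34.1 worldaz 9.2 h [0.554 0.09 ]
-400,-100,230 [0.786, 0.369, 0.138]
```

```bash
cat >> kin.py <<'E'
C=np.array([[0,0,1],[-1,0,0],[0,-1,0]])
def ik(x,Rt,g):
    f=lambda q:np.concatenate([(fk(q,P)[0]-x)/100,((fk(q,P)[1]@C)-Rt).ravel()*2])
    return least_squares(f,np.clip(g,LO+1e-3,HI-1e-3),bounds=(LO,HI))
E
cat > wp.py <<'E'
from kin import *
import sys
s=ctrl.sense();R=Ro.from_euler('xyz',s['ee_rot']).as_matrix();q=np.array(s['joints'])
tw=float(sys.argv[1]);Rt=R@rot((0,0,1),np.radians(tw*5))
for a in sys.argv[2:]:
    x=np.array(list(map(float,a.split(','))));r=ik(x,Rt,q);q=r.x
    print(a,'rows',(R.T@(x-s['position'])/60).round(2).tolist(),'cost',round(r.cost,4),'J',q.round(2))
E
python3 wp.py -8 450,0,500 300,450,600 0,600,700 -50,650,750
```

```text
450,0,500 rows [-4.08, -4.19, -1.16] cost 0.0 J [ 0.7  -0.51 -0.46  0.32 -1.12 -0.31]
300,450,600 rows [-11.21, -1.0, -3.25] cost 0.0 J [ 1.73 -0.11 -0.1   0.6  -1.58 -1.27]
0,600,700 rows [-13.1, 2.88, -7.18] cost 0.0 J [ 2.18  0.28  0.56  0.61 -2.05 -1.5 ]
-50,650,750 rows [-13.93, 3.35, -8.25] cost 0.0 J [ 2.18  0.58  1.15  0.73 -2.28 -1.28]
```

```bash
python3 -m jog '{"slide":[[-4.1,-4.2,-1.2],[-4.1,-4.2,-1.2],[-4.1,-4.2,-1.2],[-4.1,-4.2,-1.2],[-4.1,-4.2,-1.2],[-11.2,-1,-3.2],[-11.2,-1,-3.2],[-11.2,-1,-3.2],[-11.2,-1,-3.2],[-11.2,-1,-3.2],[-11.2,-1,-3.2],[-11.2,-1,-3.2]],"twist":[-8,-8,-8,-8,-8,-8,-8,-8,-8,-8,-8,-8],"hand":[0,0,0,0,0,0,0,0,0,0,0,0]}'>/dev/null; python3 go.py;  python3 wp.py 0 300,450,600 0,600,700 -50,650,750 -100,900,950
```

```text
t 20.2 stand -125.2 382.2 569.2 J [ 1.67 -0.29 -0.3   0.59 -1.53 -1.24] F 1.3 -0.4 1.2
twist deg 96.1 units 19.23 y tilt -5.6
zstand 0.553 -0.082 -0.829
tilt 34.0 worldaz 9.4 h [0.552 0.091]
300,450,600 rows [-1.76, -0.58, -0.57] cost 0.0 J [ 1.73 -0.11 -0.1   0.59 -1.58 -1.28]
0,600,700 rows [-5.69, 1.2, -4.49] cost 0.0 J [ 2.18  0.28  0.56  0.6  -2.05 -1.51]
-50,650,750 rows [-6.64, 1.03, -5.56] cost 0.0 J [ 2.18  0.58  1.15  0.73 -2.28 -1.29]
-100,900,950 rows [-10.23, -1.83, -8.4] cost 2.0253 J [ 2.17  0.67  1.24  1.   -1.75 -1.15]
```

```bash
python3 wp.py 0 0,800,800 0,760,700|cut -c1-60; python3 -m jog '{"slide":[[-7.8,-0.5,-5.5],[-7.8,-0.5,-5.5],[-7.8,-0.5,-5.5],[-7.8,-0.5,-5.5],[-7.8,-0.5,-5.5],[-7.8,-0.5,-5.5],[-7.8,-0.5,-5.5],[-7.8,-0.5,-5.5]],"twist":[0,0,0,0,0,0,0,0],"hand":[0,0,0,0,0,0,0,0]}'>/dev/null; python3 go.py; python3 wp.py 0 -200,1100,1100
```

```text
0,800,800 rows [-8.46, -1.05, -5.56] cost 0.305 J [ 2.07  0.
0,760,700 rows [-8.12, 0.12, -4.24] cost 0.0064 J [ 2.05  0.
t 21.2 stand -288.2 788.8 748.0 J [ 2.03  0.54  1.07  0.71 -2.16 -1.19] F -0.5 2.6 2.6
twist deg 96.4 units 19.27 y tilt -5.5
zstand 0.559 -0.08 -0.825
tilt 34.4 worldaz 9.7 h [0.557 0.095]
-200,1100,1100 rows [-7.07, -2.92, -6.54] cost 6.0177 J [ 2.13  0.72  1.2   1.15 -1.2  -1.24]
```

Near the outer limit at bearing about 87°. Now I ratchet.

```bash
python3 -m jog '{"slide":[[-7,-3,-6.5],[-7,-3,-6.5],[-7,-3,-6.5]],"twist":[0,0,0],"hand":[0,0,0]}'>/dev/null; python3 go.py; 
python3 -m jog '{"slide":[[-7,-3,-5],[-7,-3,-5]],"twist":[0,0],"hand":[0,0]}'>/dev/null; python3 go.py;python3 st.py; python3 wp.py 0 -200,1100,900
```

```text
t 21.575 stand -320.5 834.9 741.0 J [ 2.07  0.66  1.25  0.77 -2.19 -1.16] F 0.3 -1.1 0.9
twist deg 97.6 units 19.52 y tilt -3.0
zstand 0.586 -0.043 -0.809
tilt 36.0 worldaz 13.6 h [0.571 0.138]
t 21.825 stand -335.7 869.6 731.0 J [ 2.1   0.69  1.25  0.78 -2.14 -1.19] F 1.4 0.5 -0.7
twist deg 99.3 units 19.85 y tilt -0.3
zstand 0.611 -0.004 -0.792
tilt 37.7 worldaz 17.4 h [0.583 0.183]
21.825 [-15.7 742.8 731. ] tilt 37.7 az 17.4 J [ 2.095  0.687  1.252  0.784 -2.137 -1.185] F [ 1.2  0.9 -0.7] 0.1
toolx az -64.8 y az -150.4
-200,1100,900 rows [-6.37, -1.91, -2.93] cost 3.0084 J [ 2.14  0.81  1.23  1.02 -1.39 -1.29]
```

```bash
for i in 1 2 3; do python3 -m jog '{"slide":[[-7.5,-1.5,-4],[-7.5,-1.5,-4]],"twist":[0,0],"hand":[0,0]}'>/dev/null; python3 go.py|sed -n '1p;4p'; done
cat > chk.py <<'E'
from kin import *
A=np.radians(17.8);X=np.array([np.cos(A),np.sin(A),0]);Y=np.array([-np.sin(A),np.cos(A),0]);O=np.array([569.7,17.5,0])
s=ctrl.sense();R=Ro.from_euler('xyz',s['ee_rot']).as_matrix();z=R[:,2]
y=np.cross(z,X);y/=np.linalg.norm(y)
for sg in(1,-1):
    yy=sg*y;Rt=np.c_[np.cross(yy,z),yy,z];q=np.array([.2,.1,-.4,-.5,-.5,-2.2 if sg<0 else 1])
    for c,zz in((-20,400),(20,300),(45,185),(83,172),(83,131)):
        b=min((ik(O+X*c+[0,0,zz],Rt,np.r_[q[:5],j]) for j in(q[5],-2,0,1.5)),key=lambda r:r.cost);q=b.x;print(sg,c,zz,round(b.cost,4),q.round(2))
E
python3 chk.py
```

```text
t 22.075 stand -363.3 915.9 706.2 J [ 2.13  0.73  1.25  0.79 -2.09 -1.23] F -0.1 0.1 -0.8
tilt 39.2 worldaz 20.6 h [0.592 0.222]
t 22.325 stand -391.0 955.1 686.7 J [ 2.16  0.77  1.25  0.81 -2.04 -1.28] F 0.3 -1.2 0.2
tilt 40.9 worldaz 24.0 h [0.598 0.266]
t 22.575 stand -419.0 988.6 672.0 J [ 2.2   0.8   1.25  0.82 -1.99 -1.31] F -0.5 -0.3 0.4
tilt 42.5 worldaz 27.5 h [0.6   0.312]
1 -20 400 0.0 [ 0.27 -0.28 -0.41 -0.22 -0.72  1.67]
1 20 300 0.0 [ 0.26 -0.14 -0.5  -0.32 -0.5   1.79]
1 45 185 0.0 [ 0.19  0.05 -0.51 -0.6  -0.34  2.13]
1 83 172 0.0 [ 0.2   0.13 -0.45 -0.63 -0.33  2.16]
1 83 131 0.0 [ 0.15  0.19 -0.44 -0.79 -0.32  2.36]
-1 -20 400 0.0 [ 0.27 -0.28 -0.41 -0.22 -0.72 -1.48]
-1 20 300 0.0 [ 0.26 -0.14 -0.5  -0.32 -0.5  -1.35]
-1 45 185 0.0 [ 0.19  0.05 -0.51 -0.6  -0.34 -1.01]
-1 83 172 0.0 [ 0.2   0.13 -0.45 -0.63 -0.33 -0.99]
-1 83 131 0.0 [ 0.15  0.19 -0.44 -0.79 -0.32 -0.78]
```

```bash
python3 go.py | sed -n 2p; python3 wp.py 20.8 60,720,640 180,540,580 300,360,520 420,180,460 551,11,400
```

```text
twist deg 105.2 units 21.04 y tilt 8.8
60,720,640 rows [3.15, -0.98, 1.73] cost 0.2105 J [ 2.    0.34  0.53  0.63 -1.72 -3.03]
180,540,580 rows [6.71, -0.45, 2.73] cost 0.258 J [ 1.88 -0.09 -0.08  0.57 -1.44 -3.03]
300,360,520 rows [10.28, 0.07, 3.73] cost 0.0822 J [ 1.7  -0.43 -0.5   0.62 -1.25 -3.03]
420,180,460 rows [13.85, 0.6, 4.74] cost 0.0 J [ 1.19 -0.61 -0.74  0.59 -0.92 -2.73]
551,11,400 rows [17.34, 0.94, 5.9] cost 0.0 J [ 0.26 -0.28 -0.41 -0.22 -0.72 -1.45]
```

```bash
python3 wp.py 0 150,680,620 300,500,560 430,300,500; python3 -m jog '{"slide":[[9.6,-3,2.8],[9.6,-3,2.8],[9.6,-3,2.8],[9.6,-3,2.8],[9.6,-3,2.8],[9.6,-3,2.8],[9.6,-3,2.8],[9.6,-3,2.8],[9.6,-3,2.8],[9.6,-3,2.8],[9.6,-3,2.8]],"twist":[0,0,0,0,0,0,0,0,0,0,0],"hand":[0,0,0,0,0,0,0,0,0,0,0]}'>/dev/null; python3 go.py; python3 wp.py 20.9 500,150,440 551,11,400
```

```text
150,680,620 rows [4.45, -1.46, 2.67] cost 0.0 J [ 1.95  0.13  0.07  0.74 -1.46 -1.5 ]
300,500,560 rows [8.26, -1.25, 3.97] cost 0.0 J [ 1.74 -0.19 -0.37  0.75 -1.23 -1.43]
430,300,500 rows [12.2, -0.71, 4.97] cost 0.0 J [ 1.31 -0.42 -0.61  0.66 -0.94 -1.07]
t 23.95 stand -63.6 467.7 686.9 J [ 1.6  -0.21 -0.08  0.67 -1.36 -1.11] F 0.7 -0.1 -0.2
twist deg 105.1 units 21.02 y tilt 8.8
zstand 0.667 0.114 -0.737
tilt 42.6 worldaz 27.5 h [0.6   0.312]
500,150,440 rows [5.26, 3.18, 2.84] cost 0.0 J [ 0.82 -0.44 -0.65  0.37 -0.68 -2.33]
551,11,400 rows [7.68, 3.95, 3.12] cost 0.0 J [ 0.26 -0.28 -0.41 -0.22 -0.72 -1.46]
```

```bash
python3 -m jog '{"slide":[[7.7,3.95,3.1],[7.7,3.95,3.1],[7.7,3.95,3.1],[7.7,3.95,3.1],[7.7,3.95,3.1],[7.7,3.95,3.1],[7.7,3.95,3.1],[7.7,3.95,3.1],[7.7,3.95,3.1],[7.7,3.95,3.1],[7.7,3.95,3.1],[7.7,3.95,3.1]],"twist":[2,5,7,9,11,13,15,17,19,21,21,21],"hand":[0,0,0,0,0,0,0,0,0,0,0,0]}'>/dev/null; python3 go.py 25,0,290 45,-1,190
```

```text
t 25.45 stand -20.9 0.8 401.8 J [ 0.27 -0.28 -0.41 -0.21 -0.72 -1.47] F 0.3 0.4 -0.6
twist deg 0.5 units 0.09 y tilt 8.7
zstand 0.667 0.113 -0.737
tilt 42.5 worldaz 27.4 h [0.6   0.311]
25,0,290 [0.658, -0.289, 1.881]
45,-1,190 [1.508, -0.55, 3.33]
```

```bash
python3 -m jog '{"slide":[[0.66,-0.29,1.88],[0.66,-0.29,1.88],[1.51,-0.55,3.33],[1.51,-0.55,3.33],[1.51,-0.55,3.33],[1.51,-0.55,3.33]],"twist":[0.1,0.1,0.1,0.1,0.1,0.1],"hand":[0,0,0,0,0,0]}'>/dev/null; python3 go.py 75,-1,172 85,-1,170
python3 - <<'E'
from fine import *
m=ctrl.camera_model('wrist');im=ctrl.get_image('wrist');cv2.imwrite('pics/w6.png',im)
import json
hsv=cv2.cvtColor(im,cv2.COLOR_BGR2HSV)
for a,c,k in blobs(im,(0,180,90),(5,255,255),100): print('red',a,c,onz('w',c,150,m))
E
```

```text
t 26.2 stand 45.4 -0.8 191.3 J [ 0.2   0.04 -0.51 -0.58 -0.35 -1.04] F 0.0 0.5 0.3
twist deg -0.1 units -0.03 y tilt 8.7
zstand 0.667 0.112 -0.736
tilt 42.6 worldaz 27.4 h [0.601 0.311]
75,-1,172 [-0.155, -0.052, 0.565]
85,-1,170 [-0.257, -0.056, 0.701]
red 1339 [248.1 208.4] [639.70068968  39.63215944 150.        ]
```

View pics/w6.png

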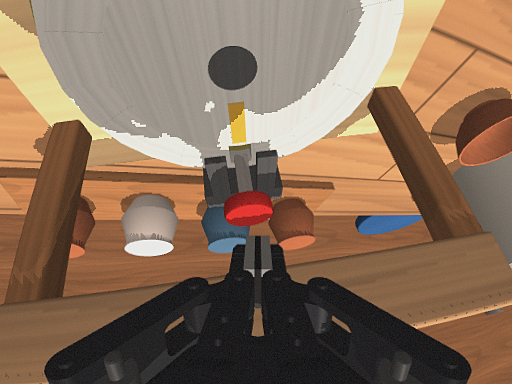

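The picture shows the fingertip at (258,240) just in front of the red head at (248,208). The stripe and the hole, at (240,150), lie between the prongs. I slide in over the head and check the wheel's angle.

```bash
python3 - <<'E'
from fine import *
m=ctrl.camera_model('wrist');im=cv2.imread('pics/w6.png')
W=lambda p,z=85:onz('w',p,z,m)[:2]
hub=None
h=cv2.cvtColor(im,cv2.COLOR_BGR2HSV)
for a,c,k in blobs(im,(0,0,0),(180,255,75),300):
    if np.hypot(*(W(c)-[569.7,17.5]))<12: hub=W(c)
v,u=np.nonzero(cv2.inRange(h[95:147,220:250],np.array((14,150,100)),np.array((30,255,255))));P=np.array([W((a+220,b+95)) for a,b in zip(u,v)])
d=P.mean(0)-hub;print(hub,d,np.degrees(np.arctan2(d[1],d[0])))
E
python3 -m jog '{"slide":[[-0.15,-0.05,0.56],[-0.26,-0.056,0.7],[-0.26,-0.056,0.7]],"twist":[0,0,0],"hand":[0,0,0]}'; python3 go.py 86,-1,152 86,-1,140 86,-1,127
```

```text
[569.21457404  17.78227758] [47.37577304 15.30982952] 17.908620271852907
time_s: 26.62
position: [650.3, 41.8, 168.9]
ee_rot: [2.936, 0.718, -2.971]
contact_force: [-1.0, 0.1, 0.4]
gripper_width: 0.2
gripper_force: 0.3
t 26.625 stand 84.2 -1.5 168.9 J [ 0.19  0.13 -0.45 -0.64 -0.33 -0.98] F -1.0 0.4 0.4
twist deg -0.3 units -0.06 y tilt 8.6
zstand 0.666 0.112 -0.737
tilt 42.5 worldaz 27.3 h [0.6  0.31]
86,-1,152 [0.163, -0.035, 0.229]
86,-1,140 [0.295, -0.066, 0.376]
86,-1,127 [0.437, -0.099, 0.536]
```

Wheel at 17.9°, exactly on the slot. I push down.

```bash
python3 -m jog '{"slide":[[0.08,-0.02,0.11],[0.16,-0.035,0.23],[0.23,-0.05,0.3],[0.295,-0.066,0.376]],"twist":[0,0,0,0],"hand":[0,0,0,0]}'; python3 go.py 86,-1,134 86,-1,127
```

```text
time_s: 27.12
position: [652.3, 42.5, 139.8]
ee_rot: [2.936, 0.719, -2.972]
contact_force: [-1.7, 0.2, 4.3]
gripper_width: 0.1
gripper_force: 2.1
t 27.125 stand 86.3 -1.5 139.8 J [ 0.16  0.18 -0.44 -0.75 -0.31 -0.84] F -1.6 0.7 4.3
twist deg -0.4 units -0.07 y tilt 8.6
zstand 0.667 0.111 -0.736
tilt 42.6 worldaz 27.3 h [0.601 0.31 ]
86,-1,134 [0.067, -0.007, 0.069]
86,-1,127 [0.144, -0.025, 0.155]
```

```bash
python3 -m jog '{"slide":[[0.04,-0.008,0.04],[0.067,-0.015,0.075],[0.067,-0.015,0.075]],"twist":[0,0,0],"hand":[0,0,0]}'|sed -n '2p;4p'; python3 -m jog '{"slide":[[0.022,-0.005,0.025],[0.033,-0.007,0.037],[0.033,-0.007,0.037]],"twist":[0,0,0],"hand":[0,0,0]}'|sed -n '2p;4p'
```

```text
position: [652.1, 42.5, 132.8]
contact_force: [0.7, 0.6, 1.9]
position: [652.0, 42.5, 130.0]
contact_force: [1.1, -0.9, 2.9]
```

```bash
for i in 1 2 3; do python3 -m jog '{"slide":[[0.011,-0.002,0.012],[0.022,-0.005,0.025],[0.022,-0.005,0.025]],"twist":[0,0,0],"hand":[0,0,0]}'|sed -n '2p;4p'; done
```

```text
position: [652.4, 42.5, 129.4]
contact_force: [-6.4, -2.7, 14.1]
position: [652.7, 42.5, 129.0]
contact_force: [-14.3, -3.6, 25.3]
position: [652.9, 42.5, 128.7]
contact_force: [-23.7, -5.1, 37.4]
```

The stop is reached at TCP z 129.5, which matches the 26 mm stroke. I back off along the tool axis and check the bolt height.

```bash
python3 -m jog '{"slide":[[-0.04,0.01,-0.05],[-0.04,0.01,-0.4],[-0.04,0.01,-1.2],[-0.04,0.01,-2],[-0.04,0.01,-2.5],[-0.04,0.01,-2.5]],"twist":[0,0,0,0,0,0],"hand":[0,0,0,0,0,0]}'; python3 - <<'E'
from fine import *
s=ctrl.sense();m=ctrl.camera_model('wrist');im=ctrl.get_image('wrist');cv2.imwrite('pics/w7.png',im);b=ctrl.get_image('side')
A=np.radians(17.8);X=np.array([np.cos(A),np.sin(A),0]);O=np.array([569.7,17.5,0])
K=[]
for n,i,mm in(('wrist',im,m),('side',b,ctrl.camera_model('side'))):
  for a,c,k in blobs(i,(0,170,80),(6,255,255),50):
    if n=='wrist' or np.hypot(*(c-[289,168]))<25: print(n,a,c); K.append(ray(n,c,mm))
if len(K)==2:
  (c1,d1),(c2,d2)=K;t=np.linalg.lstsq(np.c_[d1,-d2],c2-c1,rcond=None)[0];p=c1+d1*t[0];q=c2+d2*t[1];print('head approx',p,q)
W=lambda p,z=85:onz('w',p,z,m)[:2];h=cv2.cvtColor(im,cv2.COLOR_BGR2HSV)
v,u=np.nonzero(cv2.inRange(h,np.array((14,150,100)),np.array((26,255,255))));P=np.array([W((a,e)) for a,e in zip(u,v)])-O[:2];r=np.hypot(*P.T);an=np.degrees(np.arctan2(P[:,1],P[:,0]));P=P[(r>25)&(r<74)&(abs(an-18)<12)];d=P.mean(0);print('stripe',len(P),np.degrees(np.arctan2(d[1],d[0])))
E
```

```text
time_s: 29.75
position: [562.4, -3.1, 237.6]
ee_rot: [2.936, 0.719, -2.972]
contact_force: [1.0, -0.4, 0.4]
gripper_width: 0.1
gripper_force: 0.0
wrist 755 [255.6 174.1]
side 134 [288.8 170.6]
head approx [656.00663513  45.67610922 115.22459651] [655.97734497  45.58473083 115.13057175]
stripe 303 18.575851532105453
```

```bash
python3 -c "
from cell import ctrl;print(ctrl.close_job())"
```

```text
the job is handed in; nothing more can be done
None
```

I stopped the wheel with a light touch, turned its hole under the slot and pushed the bolt to its stop, then handed the job in with the arm clear at about 30 s; no verdict came back.

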